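# Lay a sample bar in the V-cradle and chock it

## Robot

A 6-joint arm with a two-finger parallel gripper is mounted at the origin on a cart in front of the work surface, level with it; the furniture and walls round the work are solid. World frame = base frame: x ahead of the robot, y to its left, z up, the work surface at z = 0. Lengths are in m, angles in rad, forces in N, time in s.
With the tool pointing down it reaches from about 0.3 to 0.775 m from the base axis. Payload 14.6 kg.
Tool frame: the origin (TCP) lies midway between the tips of the shut fingers; the grasp point (between the pads) lies 19 mm behind it (bot.grip_depth is the distance from the TCP to the grasp point, in m); z points along the fingers, y is the line along which they close (so a half turn about z gives the same grasp; the last joint's range is limited). The gripper opens to 94 mm and grips with 3 to 60 N. Pads are 16 mm wide; open, the fingers measure 119 mm over their backs; the gripper's body (75 mm by 177 mm) begins 78 mm behind the grasp point.
Start: joints at [1.176, 0.3, 1.521, -0, 1.321, -0.067], TCP at [0.177, 0.521, 0.205] pointing down, gripper open.
Joint ranges: [-3.03, 3.03], [-0.79, 2.21], [0.23, 2.52], [-1.04, 4.18], [0, 3.07], [-2.55, 2.55]. Speed limits (rad/s): [2.22, 2.22, 2.57, 3.14, 3.14, 3.14].

## Interface

Orientations are given as a rotation vector (axis times angle).
In Python, from workcell import bot gives the robot as it stands.
- The arm moves only by the tool servo_tool, never from a script. Its arguments are lists of equal length, an entry for each row: "translation": the shift along the tool's x, y, z in m, a list of three; "turn": the turn about the tool's z in rad; "hand": the closure, from -1 (fully open) to 1 (shut), so that 0 is half open. In form: {"translation": [[tx, ty, tz], ...], "turn": [turn, ...], "hand": [hand, ...]}. A call has 1 to 20 rows; each row is the pose to reach, as a shift and turn from the pose commanded when the call began, along the tool's axes at that moment; what a row does not reach only later rows make up. A row lasts 1/8 s, in which the tool goes at most 62.5 mm and 10.7 degrees, less where a joint would pass 70% of its speed; a pose out of reach is approached as far as the arm can. A call with a gripper value outside its range is refused whole. The fingers move at their own pace and stop on an object; "newtons" is the grip in N (left out, the last holds). Time passes only in rows, so rows that repeat a pose let the fingers close. It gives the time, the measured TCP pose, the force, the opening and the grip force at its end, in the units of the state.
- bot.state(): the state, without advancing time (a new reading comes with each control period).
- bot.camera(name): name is "side" or "top" or "wrist"; returns the picture (384x512x3 uint8, red, green, blue); there is no depth.
- bot.camera_info(name): a dict with "camera_matrix" (3x3 intrinsics, pixels), "T" (4x4, takes a point from camera to world coordinates). Camera axes: x right, y up, looking along -z (the intrinsics and any distortion apply to the point x, -y, -z); pixel columns grow to the right and rows downward; lengths in m; the calibration is good to about 2 mm. A picture is of the moment at which its call begins: read the wrist's pose just before it. camera_info takes no time and is no camera call; for the wrist camera it gives the pose at the moment of the call.
- bot.job_done(): hands the job in; it is judged then, once.
The state is a dict: "time_s": time; "q": joint angles; "qvel": joint speeds; "joint_efforts": joint torques, N m; "position": TCP position; "eef_rot": TCP orientation; "wrist_force": force on the tool from outside, world axes, zero at the start; "torque": the same for the moment, N m; "opening": opening from 0.0 (shut) to 1.0 (fully open); "grasp_force": force on a finger pad.
Only numpy, scipy, OpenCV 4.12 (cv2) and the standard library are available. Lean on these libraries where they do the work, as an engineer would, in place of code of your own. Each camera call takes 0.05 s, during which the arm holds its last target. There are 200 camera calls.

## Task

Take the round aluminium bar out of the blue-hooded stock rack: draw it out by its end until its middle is clear of the hood, let go of it there, and take it again round its middle. Lay it gently in the orange V-cradle, flat in both Vs and between the end plates, and then slide the yellow chock up against it from the side that has no fixed stop, between the Vs, sloping face touching the bar, so that it cannot roll. Leave the beaker, the timer and the dropper bottle where they are.

Things in the scene. Friction and masses are not known exactly. Their poses are not given: they have to be found in the camera images.
- bar_mid (a point): centre of the round aluminium bar, 36 mm diameter, 140 mm long, 0.25 to 0.5 kg; x = along the bar, both ends alike. It starts lying in the stock rack, axis 45 mm above the worktop, front end 35 to 45 mm out of the hood. The fixed grinder that stands between rack and cradle is 176 mm high in front: carry things over it
- rack_axis (a point): fixed stock rack: point on the stored bar's axis line, 45 mm above the worktop, 2 mm in front of the hood's mouth; x points INTO the hood (draw the bar out towards -x), z up. The blue hood, 72 mm wide, covers x = +2 to +122 mm, is shut at the back; its top is 72 mm above the worktop. While any of the bar is under the hood it cannot be lifted, only slid; friction 1 to 5 N
- rack_front (a point): front end of the rack's two 8 mm guide rods, on the bar's axis line, 58 mm in front of rack_axis. The rods carry the bar (within 13 mm either side of its axis line, tops 29 mm above the worktop) over a base plate 8 mm thick, 80 mm wide. A bar let go with its middle in front of this point tips off; 25 to 40 mm in front of rack_axis it lies safely and its middle can be gripped
- cradle_seat (a point): fixed V-cradle: where the bar's centre belongs, 44 mm above the worktop; x along the seated bar, either way round, y across, z up. Grey plate 170 (x) by 155 (y) mm, top 10 mm above the worktop. Steel end plates, inner faces at x = +-76.5 mm, rise to 46 mm above the worktop, so a bar lowered more than 6 mm off along x lands on one
- cradle_bearer (a point): middle of one of the two alike orange V-bearers, on the bar's axis line, 52 mm from the seat (the other is as far on the other side). Each covers 15 mm either way along the bar, 45 mm either way across; 30 degree flanks rise to 46 mm above the worktop, leaving no room for fingers beside the bar. Between the bearers (74 mm) the plate is open for fingers and chocks
- cradle_stop (a point): middle between the cradle's two fixed orange stop lugs, which stand on the +y side of the seat only, their 60 degree faces 1 mm off the seated bar (this point: 16.6 mm to the side of the seat, 35 mm above the worktop). Each lug covers 20 to 36 mm from the middle along x and reaches 53 mm out in y, 38 mm high at most; between them the fingers have 40 mm
- chock_grip (a point): yellow chock with black foot, loose, 0.16 kg: middle of its grip fin, 38 mm above its underside. x = along the chock (60 mm), +y to its nose (the sloping side that goes to the bar), z up. Fin 36 mm long (x), 12 thick (y), top 54 mm above the underside. The 8 mm thick foot reaches from 15 mm behind to 51 mm in front of the fin; the 60 degree slope over its front is 34 mm high
- chock_face (a point): the same chock: sloping-face point, 25 mm above its underside, 41.4 mm in front (+y) of and 13 mm below the grip point; same axes. Touching the seated bar, it is 15.6 mm to the side (cradle -y) of the bar's axis and 35 mm above the worktop
- beaker: white beaker, 73 mm across, 86 mm high, origin under its centre; bystander, leave it
- timer: white timer, 68 x 68 x 24 mm, origin under its centre; bystander, leave it
- dropper_bottle: brown dropper bottle, 33 mm across, 102 mm high, origin under its centre; bystander, leave it

How it is judged:
By the outcome, as a careful person would: the job done as asked, in the order asked, and still so for the second after the job is handed in, with the robot touching nothing.
It also fails if it takes over 64 s, if anything falls off the work surface, if the arm or the gripper's body presses on something with over 40 N, if the wrist force passes 120 N, or if a joint passes its speed limit or range.

## Working session

There is one attempt and no reset: what is moved stays moved. The work goes in short steps, Python scripts to look and compute and a tool call to move; the robot and the scene stay as the last step left them, time stands still between calls to the robot, and variables do not carry over. Pictures are saved under pics/ and viewed, at most 10 in all, crops included, and the job is handed in when it is done.

Besides the shell and the picture viewer there is one more tool, called after "Request:" as name([rows], argument=value, ...), one row to a line, values as JSON. servo_tool: Moves the arm, as the interface text tells. Its arguments: {"type":"object","properties":{"translation":{"type":"array"},"turn":{"type":"array"},"hand":{"type":"array"},"newtons":{"type":"number"}},"required":["translation","turn","hand"]}

```bash
mkdir -p pics; ls; cat > h.py <<'E'
import numpy as np, cv2
from workcell import bot
def snap(name,fn):
    info=bot.camera_info(name); im=bot.camera(name)
    cv2.imwrite(f'pics/{fn}.png',im[:,:,::-1]); return im,info
def ray(info,u,v):
    K=np.array(info['camera_matrix']);T=np.array(info['T'])
    d=np.linalg.inv(K)@[u,v,1]; d=T[:3,:3]@[d[0],-d[1],-d[2]]
    return T[:3,3],d
def onz(info,u,v,z):
    o,d=ray(info,u,v); return o+d*(z-o[2])/d[2]
def proj(info,p):
    K=np.array(info['camera_matrix']);T=np.array(info['T'])
    c=T[:3,:3].T@(np.array(p)-T[:3,3]); c=K@[c[0],-c[1],-c[2]]; return c[:2]/c[2]
E
python3 - <<'E'
from h import *
a,i=snap('top','top0'); b,j=snap('side','side0')
print({k:np.round(v,3) if k in('camera_matrix','T') else v for k,v in i.items()}); print({k:np.round(v,3) if k in('camera_matrix','T') else v for k,v in j.items()})
cv2.imwrite('pics/top0b.png',cv2.resize(a[:,:,::-1],(800,600)))
cv2.imwrite('pics/side0b.png',cv2.resize(b[:,:,::-1],(800,600)))
print(bot.state())
E
```

```text
pics
{'camera_matrix': array([[485.362,   0.   , 251.523],
       [  0.   , 485.362, 191.473],
       [  0.   ,   0.   ,   1.   ]]), 'T': array([[ 0.39 ,  0.869, -0.305, -0.055],
       [-0.921,  0.366, -0.135, -0.179],
       [-0.005,  0.334,  0.943,  1.878],
       [ 0.   ,  0.   ,  0.   ,  1.   ]])}
{'camera_matrix': array([[422.127,   0.   , 251.742],
       [  0.   , 422.127, 194.224],
       [  0.   ,   0.   ,   1.   ]]), 'T': array([[-0.984,  0.077, -0.16 ,  0.291],
       [-0.176, -0.535,  0.826,  1.411],
       [-0.022,  0.841,  0.54 ,  0.924],
       [ 0.   ,  0.   ,  0.   ,  1.   ]])}
{'time_s': 0.1, 'q': array([ 1.17638408e+00,  3.00414773e-01,  1.52150997e+00, -1.01846385e-05,
        1.32073278e+00, -6.66092877e-02]), 'qvel': array([-0.00113397, -0.00098775, -0.00156623, -0.00041879,  0.00139522,
        0.00212777]), 'joint_efforts': array([ 1.60379313e-03, -5.32646263e+01, -3.53284979e+01,  7.09694345e-02,
        2.35309219e-02, -3.31524939e-05]), 'position': array([0.17699725, 0.5204868 , 0.20494732]), 'eef_rot': array([-5.12567266e-01, -3.09925931e+00,  1.63187102e-03]), 'wrist_force': array([ 0.05185901,  0.20687326, -0.61969958]), 'torque': array([ 0.02317963, -0.00534897,  0.01925205]), 'grasp_force': 0.0, 'opening': 1.0029009860917935}
```

View pics/top0b.png

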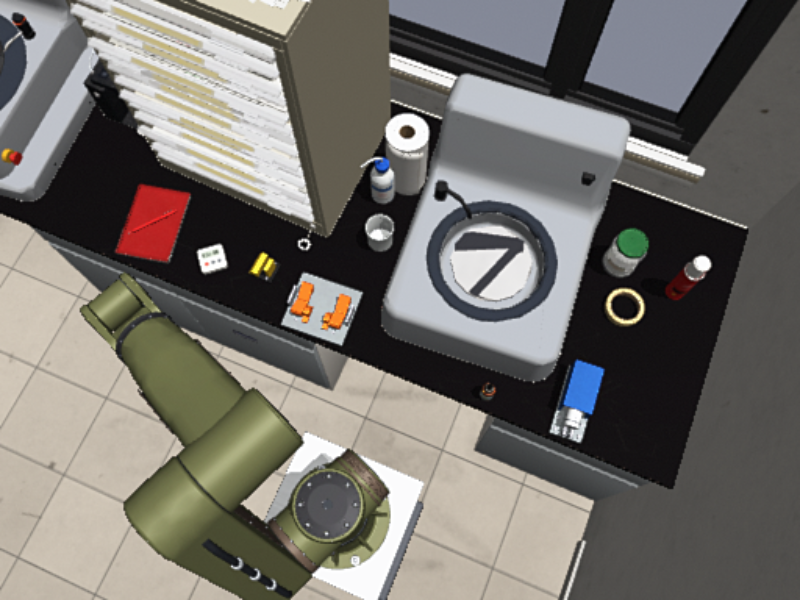

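View pics/side0b.png

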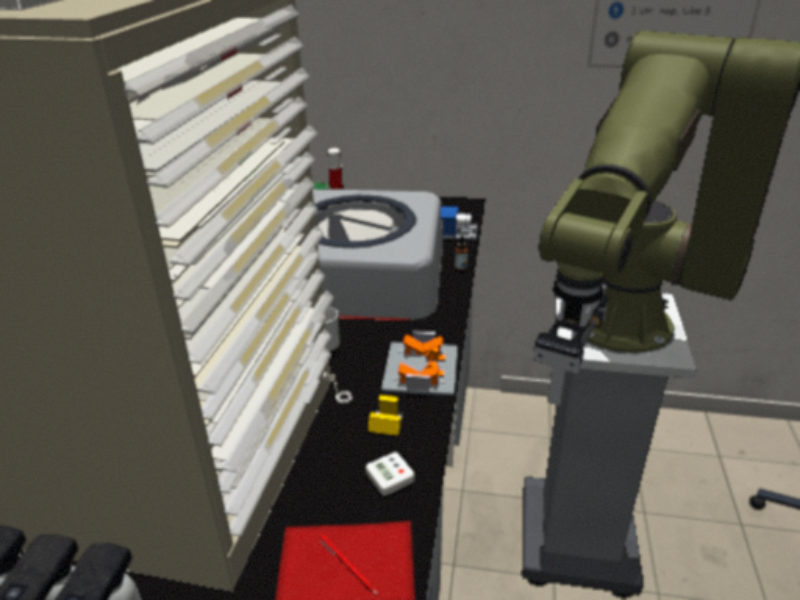

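Top view: rack (blue hood) around (583,385), with the bar sticking out at (572,420). The cradle is at (322,308) with the chock left of it at (264,266), and the bottle is at (488,391).

```bash
cat >> h.py <<'E'
def masks(im):
    h=cv2.cvtColor(im,cv2.COLOR_RGB2HSV)
    R=lambda a,b:cv2.inRange(h,a,b)
    return dict(blue=R((100,150,80),(125,255,255)),orange=R((5,180,120),(16,255,255)),yellow=R((22,170,60),(32,255,255)))
def blobs(m,amin=20):
    n,l,s,c=cv2.connectedComponentsWithStats(m)
    return [(l==k,s[k],c[k]) for k in range(1,n) if s[k][4]>=amin]
E
python3 - <<'E'
from h import *
im=cv2.imread('pics/top0.png')[:,:,::-1].copy(); i=bot.camera_info('top')
for n,m in masks(im).items():
    z=dict(blue=.072,orange=.04,yellow=.035)[n]
    for l,s,c in blobs(m):
        r=cv2.minAreaRect(np.argwhere(l)[:,::-1].astype(np.float32))
        print(n,s,c.round(1),onz(i,*c,z).round(3),[onz(i,*p,z)[:2].round(3).tolist() for p in cv2.boxPoints(r)])
for n,p,z in [('bar end',(568,436),.045),('bottle',(488,385),.09),('beaker',(379,226),.086),('timer',(211,257),.024),('plate L',(309,272),.01),('platef',(347,345),.01)]:
    print(n,onz(i,p[0]*.64,p[1]*.64,z).round(3))
c=bot.camera_info('wrist'); print(c['camera_matrix'],c['T'].round(3))
E
```

```text
blue [240 101   9   8  55] [244.4 105. ] [0.873 0.258 0.072] [[0.884, 0.282], [0.897, 0.251], [0.866, 0.238], [0.853, 0.269]]
blue [360 230  27  36 605] [373.3 247.1] [ 0.502 -0.433  0.072] [[0.436, -0.4], [0.56, -0.393], [0.568, -0.467], [0.444, -0.472]]
orange [186 180  14  24 173] [193.8 191.9] [0.448 0.297 0.04 ] [[0.408, 0.314], [0.495, 0.321], [0.495, 0.271], [0.409, 0.265]]
orange [207 189  17  22 174] [216.1 199.5] [0.453 0.201 0.04 ] [[0.404, 0.231], [0.506, 0.222], [0.498, 0.175], [0.397, 0.186]]
yellow [160 161  16  16 134] [168.1 169.4] [0.497 0.437 0.035] [[0.466, 0.462], [0.532, 0.458], [0.523, 0.404], [0.458, 0.409]]
bar end [ 0.38  -0.441  0.045]
bottle [ 0.411 -0.219  0.09 ]
beaker [0.696 0.189 0.086]
timer [0.467 0.577 0.024]
plate L [0.533 0.323 0.01 ]
platef [0.389 0.148 0.01 ]
[[292.97862299   0.         255.42096904]
 [  0.         292.97862299 194.31618107]
 [  0.           0.           1.        ]] [[ 0.322 -0.909 -0.263  0.101]
 [ 0.947  0.31   0.089  0.546]
 [ 0.    -0.278  0.961  0.385]
 [ 0.     0.     0.     1.   ]]
```

Request:
servo_tool([
  [-0.33, -0.12, -0.06],
  [-0.33, -0.12, -0.06],
  [-0.33, -0.12, -0.06],
  [-0.33, -0.12, -0.06],
  [-0.33, -0.12, -0.06],
  [-0.33, -0.12, -0.06],
  [-0.33, -0.12, -0.06],
  [-0.33, -0.12, -0.06],
  [-0.33, -0.12, -0.06],
  [-0.33, -0.12, -0.06],
], turn=[1.243, 1.243, 1.243, 1.243, 1.243, 1.243, 1.243, 1.243, 1.243, 1.243], hand=[-1, -1, -1, -1, -1, -1, -1, -1, -1, -1])

```text
time_s: 1.35
position: [0.4505, 0.3012, 0.2654]
eef_rot: [2.219, 2.224, -0.0]
wrist_force: [-0.1, 0.7, -0.2]
opening: 1.002
grasp_force: 0.0
```

```bash
python3 - <<'E'
from h import *
a,i=snap('wrist','w1'); np.save('w1T.npy',i['T'])
cv2.imwrite('pics/w1b.png',cv2.resize(a[:,:,::-1],(800,600)))
print(bot.state()['position'],i['T'].round(3))
E
```

```text
[0.45055403 0.30115051 0.26542137] [[ 1.    -0.002 -0.     0.451]
 [ 0.002  0.961  0.277  0.382]
 [-0.    -0.277  0.961  0.445]
 [ 0.     0.     0.     1.   ]]
```

View pics/w1b.png

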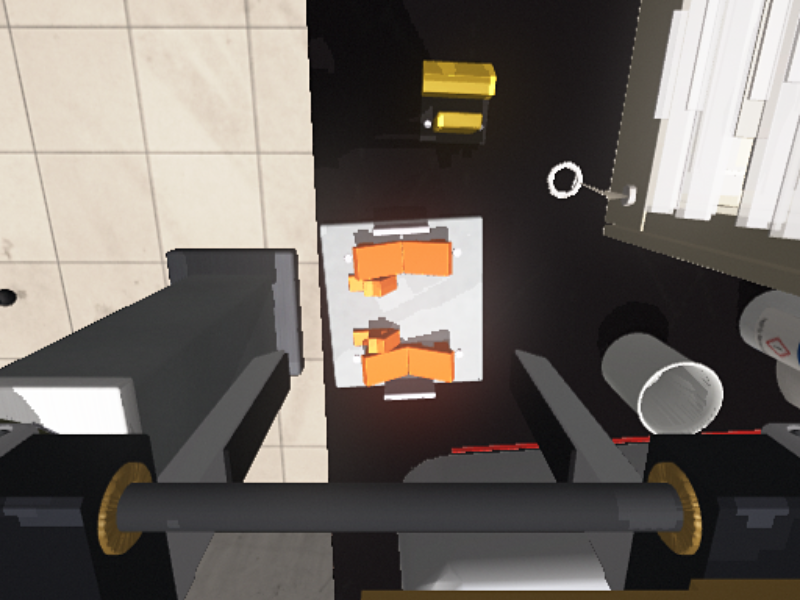

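The wrist view shows the V-bearers at (402,259) and (408,365). The stop lugs are on the left (robot side), so the chock goes in from the right. The chock's nose is up (world +y) at (458,78) and its fin is at (459,122).

```bash
python3 - <<'E'
import cv2
a=cv2.imread('pics/w1.png'); c=a[30:262,195:325]
cv2.imwrite('pics/w1c.png',cv2.resize(c,None,fx=2.58,fy=2.58,interpolation=cv2.INTER_CUBIC)[:600])
c=a[130:262,195:325]
cv2.imwrite('pics/w1d.png',cv2.resize(c,None,fx=4.5,fy=4.5,interpolation=cv2.INTER_CUBIC))
E
```

```text
(no output)
```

View pics/w1d.png

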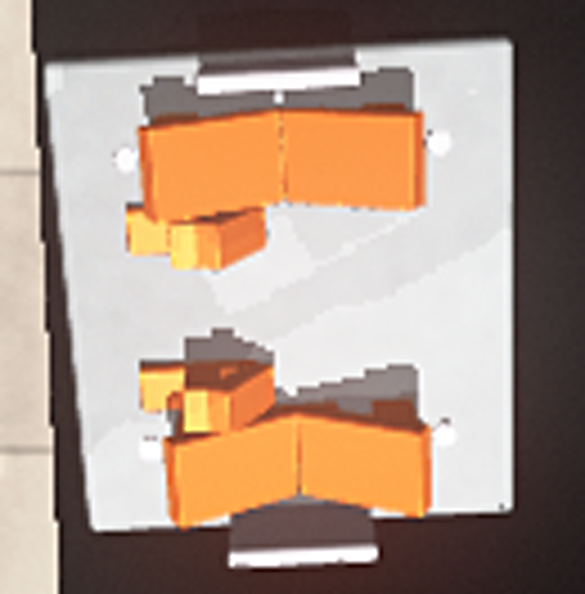

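```bash
python3 - <<'E'
from h import *
i=bot.camera_info('wrist'); i['T']=np.load('w1T.npy')
f=lambda u,v,z:onz(i,195+(u+.5)/4.5-.5,130+(v+.5)/4.5-.5,z)
P=[f(278,112,.0232),f(284,204,.0232),f(297,415,.0232),f(300,495,.0232)]
print(np.round(P,4)); print('ctr',np.mean(P,0),(P[0]+P[3])/2,(P[1]+P[2])/2,'len',np.linalg.norm(P[0]-P[3]),np.linalg.norm(P[1]-P[2]))
d=P[0]-P[3]; print('axis deg',np.degrees(np.arctan2(d[1],d[0])), 'inner',np.degrees(np.arctan2(*(P[1]-P[2])[1::-1])))
E_=[f(u,v,.046) for u,v in [(197,93),(358,83),(228,550),(380,545)]]
print('plates',np.round(E_,4))
C=[f(u,v,.010) for u,v in [(45,65),(513,40),(513,510),(92,530)]]; print('corners',np.round(C,4),np.mean(C,0))
im=cv2.imread('pics/w1.png')[:,:,::-1].copy()
for l,s,c in blobs(masks(im)['yellow']):
    r=cv2.minAreaRect(np.argwhere(l)[:,::-1].astype(np.float32)); print(s,c,r)
    print(np.round([onz(i,*p,.054) for p in cv2.boxPoints(r)],4), onz(i,*r[0],.054))
E
```

```text
[[0.4524 0.3199 0.0232]
 [0.4544 0.2898 0.0232]
 [0.4592 0.216  0.0232]
 [0.4604 0.1861 0.0232]]
ctr [0.45659512 0.25295043 0.0232    ] [0.45639584 0.25302021 0.0232    ] [0.45679439 0.25288066 0.0232    ] len 0.13399328778350814 0.07394133551417244
axis deg 93.44294916039011 inner 93.68463477731913
plates [[0.4278 0.3289 0.046 ]
 [0.4764 0.332  0.046 ]
 [0.436  0.1767 0.046 ]
 [0.4867 0.1786 0.046 ]]
corners [[0.3761 0.3332 0.01  ]
 [0.5289 0.3416 0.01  ]
 [0.5376 0.1743 0.01  ]
 [0.3854 0.1661 0.01  ]] [0.45700035 0.25378702 0.01      ]
[270  39  48  25 932] [292.57832618  50.32403433] ((293.441650390625, 50.93385314941406), (47.03322982788086, 22.892831802368164), 3.5763344764709473)
[[0.4678 0.4396 0.054 ]
 [0.4691 0.4649 0.054 ]
 [0.5258 0.4619 0.054 ]
 [0.5256 0.4364 0.054 ]] [0.49704508 0.45083361 0.054     ]
[277  71  32  14 307] [293.78501629  77.63843648] ((292.5, 77.5), (13.0, 31.0), 90.0)
[[0.4775 0.4281 0.054 ]
 [0.5159 0.4282 0.054 ]
 [0.5167 0.4131 0.054 ]
 [0.4779 0.413  0.054 ]] [0.49701436 0.42063064 0.054     ]
```

View pics/w1c.png

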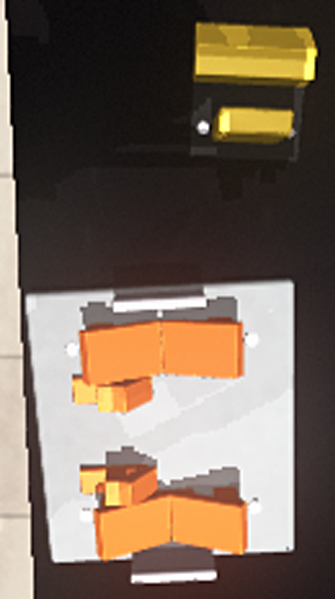

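Request:
servo_tool([
  [-0.738, -0.03, 0],
  [-0.738, -0.03, 0],
  [-0.738, -0.03, 0],
  [-0.738, -0.03, 0],
  [-0.738, -0.03, 0],
  [-0.738, -0.03, 0],
  [-0.738, -0.03, 0],
  [-0.738, -0.03, 0],
  [-0.738, -0.03, 0],
  [-0.738, -0.03, 0],
  [-0.738, -0.03, 0],
  [-0.738, -0.03, 0],
  [-0.738, -0.03, 0],
  [-0.738, -0.03, 0],
  [-0.738, -0.03, 0],
], turn=[1.511, 1.511, 1.511, 1.511, 1.511, 1.511, 1.511, 1.511, 1.511, 1.511, 1.511, 1.511, 1.511, 1.511, 1.511], hand=[-1, -1, -1, -1, -1, -1, -1, -1, -1, -1, -1, -1, -1, -1, -1])

```text
time_s: 3.28
position: [0.4214, -0.436, 0.266]
eef_rot: [3.14, 0.096, 0.001]
wrist_force: [-0.0, 0.3, 0.0]
opening: 0.998
grasp_force: 0.0
```

```bash
python3 - <<'E'
from h import *
a,i=snap('wrist','w2'); np.save('w2T.npy',i['T'])
cv2.imwrite('pics/w2b.png',cv2.resize(a[60:300,120:400,::-1],None,fx=2.5,fy=2.5,interpolation=cv2.INTER_CUBIC))
print(bot.state()['position'],i['T'].round(3))
for l,s,c in blobs(masks(a)['blue'],200):
    r=cv2.minAreaRect(np.argwhere(l)[:,::-1].astype(np.float32)); print(s,r)
    print(np.round([onz(i,*p,.072) for p in cv2.boxPoints(r)],4), onz(i,*r[0],.072))
E
```

```text
[ 0.42134069 -0.43611081  0.26603594] [[ 0.061  0.959  0.278  0.503]
 [-0.998  0.059  0.016 -0.432]
 [-0.001 -0.278  0.961  0.446]
 [ 0.     0.     0.     1.   ]]
[ 226   56   61  102 5843] ((256.0, 106.5), (101.0, 60.0), 90.0)
[[ 0.5609 -0.3933  0.072 ]
 [ 0.5651 -0.4633  0.072 ]
 [ 0.447  -0.4739  0.072 ]
 [ 0.4423 -0.3972  0.072 ]] [ 0.50656537 -0.43174077  0.072     ]
```

View pics/w2b.png

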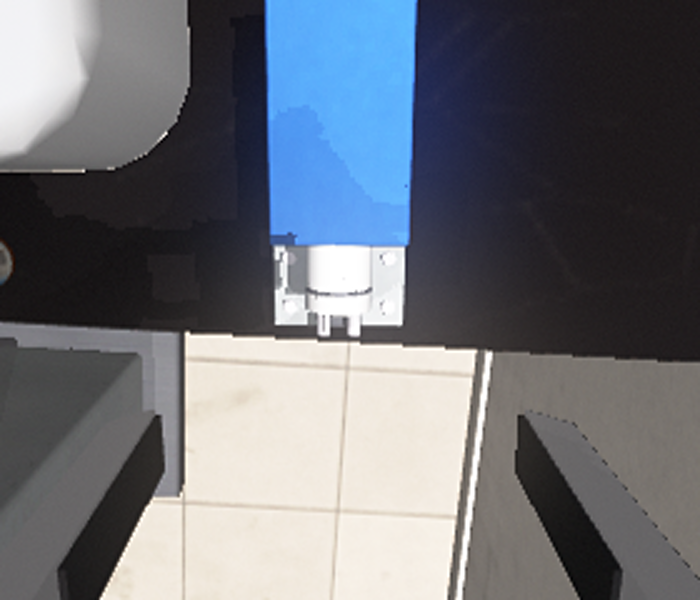

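```bash
python3 - <<'E'
from h import *
i=bot.camera_info('wrist'); i['T']=np.load('w2T.npy')
f=lambda u,v,z:onz(i,120+(u+.5)/2.5-.5,60+(v+.5)/2.5-.5,z).round(4)
print('hood',f(270,245,.072),f(410,245,.072),'far',f(265,0,.072),f(417,0,.072)); 
print('ring',f(340,291,.063),'end',f(340,312,.063),f(340,312,.045))
print('bar sides@.045',f(308,270,.045),f(371,270,.045),f(308,300,.045),f(371,300,.045))
print('rods',f(318,335,.029),f(360,335,.029),f(339,335,.029))
print('plate',f(275,326,.008),f(404,326,.008))
T=i['T'];R=np.array(bot.state()['eef_rot']);print(R, cv2.Rodrigues(R)[0].round(4))
E
```

```text
hood [ 0.4416 -0.3994  0.072 ] [ 0.446  -0.4711  0.072 ] far [ 0.5569 -0.393   0.072 ] [ 0.5612 -0.4642  0.072 ]
ring [ 0.4177 -0.4368  0.063 ] end [ 0.4061 -0.4375  0.063 ] [ 0.4016 -0.4378  0.045 ]
bar sides@.045 [ 0.4245 -0.4186  0.045 ] [ 0.4266 -0.4535  0.045 ] [ 0.4074 -0.4194  0.045 ] [ 0.4096 -0.4548  0.045 ]
rods [ 0.3827 -0.4259  0.029 ] [ 0.3842 -0.4507  0.029 ] [ 0.3835 -0.4383  0.029 ]
plate [ 0.3808 -0.3987  0.008 ] [ 0.3857 -0.4785  0.008 ]
[3.13953979e+00 9.63582751e-02 7.88754840e-04] [[ 9.981e-01  6.130e-02  5.000e-04]
 [ 6.130e-02 -9.981e-01 -6.000e-04]
 [ 5.000e-04  6.000e-04 -1.000e+00]]
```

Request:
servo_tool([
  [0, 0, 0.06],
  [0, 0, 0.12],
  [0, 0, 0.16],
  [0, 0, 0.2],
  [0, 0, 0.22],
  [0, 0, 0.235],
  [0, 0, 0.24],
  [0, 0, 0.24],
  [0, 0, 0.24],
  [0, 0, 0.24],
  [0, 0, 0.24],
  [0, 0, 0.24],
  [0, 0, 0.24],
  [0, 0, 0.24],
  [0, 0, 0.24],
], turn=[0, 0, 0, 0, 0, 0, 0, 0, 0, 0, 0, 0, 0, 0, 0], hand=[-1, -1, -1, -1, -1, -1, -1, -0.5, 0, 0.3, 0.5, 0.5, 0.5, 0.5, 0.5], newtons=20)

```text
time_s: 5.2
position: [0.4208, -0.4361, 0.0255]
eef_rot: [-3.138, -0.094, 0.001]
wrist_force: [-2.2, 8.6, 6.7]
opening: 0.377
grasp_force: 20.0
```

Request:
servo_tool([
  [0, -0.0008, -0.0005],
  [-0.006, -0.0008, -0.0005],
  [-0.014, -0.0008, -0.0005],
  [-0.022, -0.0008, -0.0005],
  [-0.03, -0.0008, -0.0005],
  [-0.038, -0.0008, -0.0005],
  [-0.046, -0.0008, -0.0005],
  [-0.054, -0.0008, -0.0005],
  [-0.06, -0.0008, -0.0005],
  [-0.064, -0.0008, -0.0005],
  [-0.066, -0.0008, -0.0005],
  [-0.066, -0.0008, -0.0005],
], turn=[0, 0, 0, 0, 0, 0, 0, 0, 0, 0, 0, 0], hand=[0.5, 0.5, 0.5, 0.5, 0.5, 0.5, 0.5, 0.5, 0.5, 0.5, 0.5, 0.5])

```text
time_s: 6.7
position: [0.3548, -0.4403, 0.0259]
eef_rot: [-3.14, -0.094, 0.001]
wrist_force: [-1.9, -0.1, -1.6]
opening: 0.373
grasp_force: 20.0
```

Request:
servo_tool([
  [0, 0, 0],
  [0, 0, 0],
  [0, 0, 0],
  [0, 0, 0],
  [0, 0, -0.05],
  [0, 0, -0.1],
  [0, 0, -0.15],
  [0.03, 0, -0.2],
  [0.055, 0, -0.22],
  [0.055, 0, -0.22],
  [0.055, 0, -0.22],
], turn=[0, 0, 0, 0, 0, 0, 0, 0, 0, 0, 0], hand=[0, -0.3, -0.6, -1, -1, -1, -1, -1, -1, -1, -1])

```text
time_s: 8.07
position: [0.4092, -0.4368, 0.2447]
eef_rot: [-3.139, -0.094, 0.002]
wrist_force: [-0.3, 0.3, 0.1]
opening: 1.0
grasp_force: 0.0
```

```bash
python3 - <<'E'
from h import *
a,i=snap('wrist','w3'); np.save('w3T.npy',i['T'])
cv2.imwrite('pics/w3b.png',cv2.resize(a[60:300,120:400,::-1],None,fx=2.5,fy=2.5,interpolation=cv2.INTER_CUBIC))
print(bot.state()['position'])
E
```

```text
[ 0.40897558 -0.43688109  0.244681  ]
```

View pics/w3b.png

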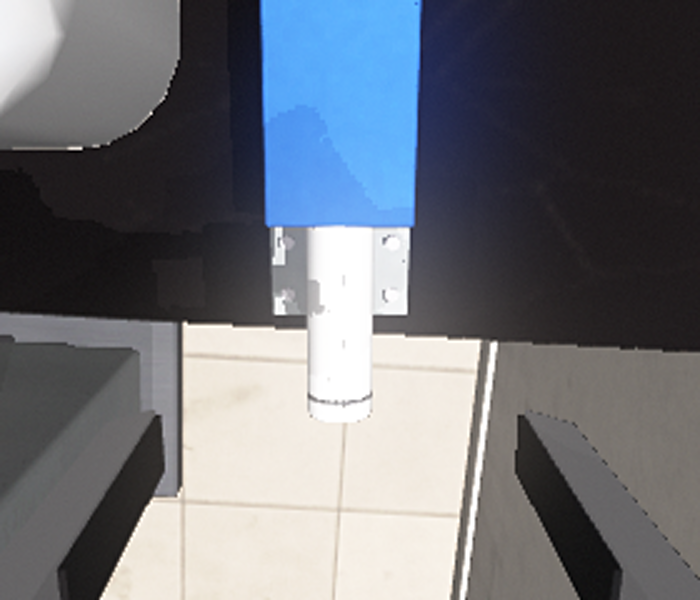

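The bar is drawn out and lies on the rods. Its end is at crop row ~421, columns 308–372, and the hood edge is at row 227.

```bash
python3 - <<'E'
from h import *
i=bot.camera_info('wrist'); i['T']=np.load('w3T.npy')
f=lambda u,v,z:onz(i,120+(u+.5)/2.5-.5,60+(v+.5)/2.5-.5,z).round(4)
print('hood',f(265,227,.072),f(414,227,.072))
print('end',f(340,421,.063),f(340,421,.045),'ring',f(340,402,.063))
print('mid',[((f(a,r,.045)+f(b,r,.045))/2).round(4) for a,b,r in [(307,372,250),(308,371.5,380)]])
E
```

```text
hood [ 0.4412 -0.3991  0.072 ] [ 0.4454 -0.4705  0.072 ]
end [ 0.3393 -0.4412  0.063 ] [ 0.3317 -0.4416  0.045 ] ring [ 0.3501 -0.4406  0.063 ]
mid [array([ 0.4277, -0.4356,  0.045 ]), array([ 0.356, -0.44 ,  0.045])]
```

Request:
servo_tool([
  [0, 0, 0.06],
  [0, 0, 0.12],
  [0, 0, 0.16],
  [0, 0, 0.19],
  [0, 0, 0.21],
  [0, 0, 0.218],
  [0, 0, 0.218],
  [0, 0, 0.218],
  [0, 0, 0.218],
  [0, 0, 0.218],
  [0, 0, 0.218],
  [0, 0, 0.218],
  [0, 0, 0.218],
  [0, 0, 0.218],
], turn=[0, 0, 0, 0, 0, 0, 0, 0, 0, 0, 0, 0, 0, 0], hand=[-1, -1, -1, -1, -1, -1, -0.5, 0, 0.3, 0.5, 0.5, 0.5, 0.5, 0.5], newtons=35)

```text
time_s: 9.88
position: [0.4099, -0.4366, 0.028]
eef_rot: [-3.139, -0.094, 0.0]
wrist_force: [-0.9, 5.7, 5.0]
opening: 0.37
grasp_force: 35.0
```

Request:
servo_tool([
  [-0.006, -0.0005, -0.0005],
  [-0.016, -0.0005, -0.0005],
  [-0.026, -0.0005, -0.0005],
  [-0.036, -0.0005, -0.0005],
  [-0.044, -0.0005, -0.0005],
  [-0.05, -0.0005, -0.0005],
  [-0.054, -0.0005, -0.0005],
  [-0.055, -0.0005, -0.0005],
  [-0.055, -0.0005, -0.003],
  [-0.055, -0.0005, -0.012],
  [-0.055, -0.0005, -0.03],
  [-0.055, -0.0005, -0.06],
  [-0.055, -0.0005, -0.1],
  [-0.055, -0.0005, -0.14],
  [-0.055, -0.0005, -0.18],
  [-0.055, -0.0005, -0.22],
  [-0.055, -0.0005, -0.235],
  [-0.055, -0.0005, -0.235],
], turn=[0, 0, 0, 0, 0, 0, 0, 0, 0, 0, 0, 0, 0, 0, 0, 0, 0, 0], hand=[0.5, 0.5, 0.5, 0.5, 0.5, 0.5, 0.5, 0.5, 0.5, 0.5, 0.5, 0.5, 0.5, 0.5, 0.5, 0.5, 0.5, 0.5])

```text
time_s: 12.12
position: [0.355, -0.4398, 0.2634]
eef_rot: [3.139, 0.094, 0.001]
wrist_force: [0.3, -0.8, -3.2]
opening: 0.373
grasp_force: 35.0
```

Request:
servo_tool([
  [0.003, -0.014, 0],
  [0.009, -0.041, 0],
  [0.017, -0.082, 0],
  [0.029, -0.137, 0],
  [0.04, -0.192, 0],
  [0.051, -0.247, 0],
  [0.063, -0.302, 0],
  [0.074, -0.356, 0],
  [0.086, -0.411, 0],
  [0.097, -0.466, 0],
  [0.109, -0.521, 0],
  [0.12, -0.576, 0],
  [0.129, -0.617, 0],
  [0.136, -0.651, 0],
  [0.14, -0.672, 0],
  [0.143, -0.6855, 0],
  [0.143, -0.6855, 0],
  [0.143, -0.6855, 0],
], turn=[-0.03, -0.09, -0.19, -0.31, -0.44, -0.57, -0.69, -0.82, -0.94, -1.07, -1.19, -1.32, -1.41, -1.49, -1.54, -1.571, -1.571, -1.571], hand=[0.5, 0.5, 0.5, 0.5, 0.5, 0.5, 0.5, 0.5, 0.5, 0.5, 0.5, 0.5, 0.5, 0.5, 0.5, 0.5, 0.5, 0.5])

```text
time_s: 14.38
position: [0.4567, 0.2522, 0.2629]
eef_rot: [2.155, 2.285, -0.0]
wrist_force: [0.8, 0.1, -2.3]
opening: 0.376
grasp_force: 35.0
```

```bash
python3 - <<'E'
from h import *
s=bot.state(); a,i=snap('wrist','w4'); np.save('w4T.npy',i['T'])
b,j=snap('side','s4'); 
w=cv2.resize(a[:,:,::-1],(400,300)); w2=cv2.resize(b[100:260,200:350,::-1],(600,640))[:600]
c=cv2.resize(a[:,100:420,::-1],(500,600)); d=cv2.resize(b[120:270,230:305,::-1],(300,600),interpolation=cv2.INTER_CUBIC)
cv2.imwrite('pics/m4.png',np.hstack([c,d]))
print(s['position'],s['eef_rot'],s['wrist_force'])
E
```

```text
[0.45671873 0.25222434 0.2629449 ] [ 2.15534193e+00  2.28547124e+00 -3.01453088e-04] [ 0.78729151  0.0722425  -2.33516982]
```

View pics/m4.png

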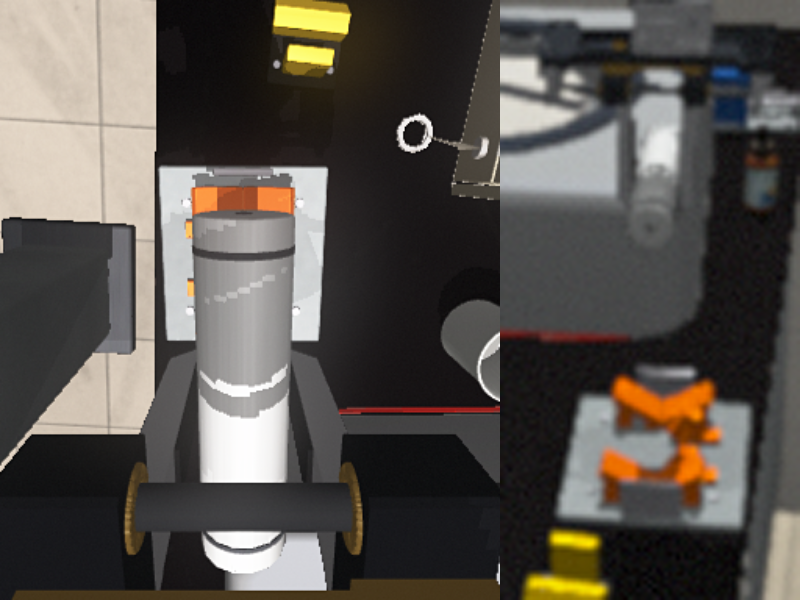

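The bar is held at its middle over the cradle. Next I check its pitch by predicting where a level bar's ends should appear.

```bash
python3 - <<'E'
from h import *
i=bot.camera_info('wrist'); i['T']=np.load('w4T.npy')
c=np.array([.4567,.2522,.2629+.019]);th=np.radians(93.37);u=np.array([np.cos(th),np.sin(th),0])
S=np.array([[100,0]]) 
for k in (.07,.058,-.058,-.07):
  for dz in (.018,-.018):
    p=proj(i,c+u*k+[0,0,dz-.002]); print(k,dz,((p-[100,0])*1.5625).round(1))
a=cv2.imread('pics/w4.png'); 
E
```

```text
0.07 0.018 [240.9 207.2]
0.07 -0.018 [241.3 200.3]
0.058 0.018 [241.  245.7]
0.058 -0.018 [241.4 231.5]
-0.058 0.018 [241.6 543.4]
-0.058 -0.018 [241.8 482.8]
-0.07 0.018 [241.6 568.1]
-0.07 -0.018 [241.8 504.5]
```

Request:
servo_tool([
  [0.0023, 0, 0.02],
  [0.0023, 0, 0.06],
  [0.0023, 0, 0.1],
  [0.0023, 0, 0.14],
  [0.0023, 0, 0.175],
  [0.0023, 0, 0.2],
  [0.0023, 0, 0.215],
  [0.0023, 0, 0.222],
  [0.0023, 0, 0.225],
  [0.0023, 0, 0.225],
], turn=[0, 0, 0, 0, 0, 0, 0, 0, 0, 0], hand=[0.5, 0.5, 0.5, 0.5, 0.5, 0.5, 0.5, 0.5, 0.5, 0.5])

```text
time_s: 15.72
position: [0.4568, 0.2554, 0.0385]
eef_rot: [2.154, 2.287, 0.001]
wrist_force: [0.0, -0.3, -2.2]
opening: 0.375
grasp_force: 35.0
```

Request:
servo_tool([
  [0, 0, 0.002],
  [0, 0, 0.004],
  [0, 0, 0.006],
  [0, 0, 0.007],
  [0, 0, 0.008],
  [0, 0, 0.009],
  [0, 0, 0.009],
], turn=[0, 0, 0, 0, 0, 0, 0], hand=[0.5, 0.5, 0.5, 0.5, 0.5, 0.5, 0.5])

```text
time_s: 16.6
position: [0.4565, 0.2553, 0.0289]
eef_rot: [-2.154, -2.287, 0.0]
wrist_force: [0.5, 0.8, -3.0]
opening: 0.375
grasp_force: 35.0
```

Not touching yet. I'll continue in 0.5 mm steps.

Request:
servo_tool([
  [0, 0, 0.0005],
  [0, 0, 0.001],
  [0, 0, 0.0015],
  [0, 0, 0.0015],
  [0, 0, 0.0015],
], turn=[0, 0, 0, 0, 0], hand=[0.5, 0.5, 0.5, 0.5, 0.5])

```text
time_s: 17.23
position: [0.4566, 0.2553, 0.0275]
eef_rot: [2.154, 2.287, 0.0]
wrist_force: [0.5, 0.0, -2.3]
opening: 0.373
grasp_force: 35.0
```

Request:
servo_tool([
  [0, 0, 0.0005],
  [0, 0, 0.001],
  [0, 0, 0.001],
  [0, 0, 0.001],
], turn=[0, 0, 0, 0], hand=[0.5, 0.5, 0.5, 0.5])

```text
time_s: 17.73
position: [0.4566, 0.2554, 0.0273]
eef_rot: [2.154, 2.287, 0.0]
wrist_force: [-5.5, -1.5, 10.2]
opening: 0.375
grasp_force: 35.0
```

Request:
servo_tool([
  [0, 0, 0.0005],
  [0, 0, 0.0005],
  [0, 0, 0.0005],
], turn=[0, 0, 0], hand=[0.5, 0.5, 0.5])

```text
time_s: 18.1
position: [0.4566, 0.2554, 0.0272]
eef_rot: [2.154, 2.287, 0.0]
wrist_force: [-9.3, -4.5, 16.7]
opening: 0.37
grasp_force: 35.0
```

Request:
servo_tool([
  [0, -0.0004, -0.0008],
  [0, -0.0004, -0.001],
  [0, -0.0004, -0.001],
  [0, -0.0004, -0.001],
  [0, -0.0004, -0.001],
  [0, -0.0004, -0.001],
  [0, -0.0004, -0.001],
  [0, -0.0004, -0.02],
  [0, -0.0004, -0.06],
  [0, -0.0004, -0.12],
  [0, -0.0004, -0.16],
  [0, -0.0004, -0.16],
], turn=[0, 0, 0, 0, 0, 0, 0, 0, 0, 0, 0, 0], hand=[0.5, 0.2, 0.1, 0, -0.15, -0.3, -0.3, -0.3, -0.3, -0.3, -0.3, -0.3])

```text
time_s: 19.6
position: [0.4572, 0.2558, 0.1889]
eef_rot: [2.152, 2.286, 0.008]
wrist_force: [-0.6, -1.4, -0.4]
opening: 0.65
grasp_force: 0.0
```

```bash
python3 - <<'E'
from h import *
s=bot.state(); a,i=snap('wrist','w5'); np.save('w5T.npy',i['T'])
b,j=snap('side','s5'); 
c=cv2.resize(a[:,100:420,::-1],(500,600)); d=cv2.resize(b[190:280,235:300,::-1],(300,416),interpolation=cv2.INTER_CUBIC)
d=np.vstack([d,np.zeros((184,300,3),np.uint8)])
cv2.imwrite('pics/m5.png',np.hstack([c,d]))
print(s['position'],s['eef_rot'],s['wrist_force'])
E
```

```text
[0.45718342 0.2558194  0.18888366] [2.15233652 2.28568055 0.008004  ] [-0.64696057 -1.42192226 -0.39231515]
```

View pics/m5.png

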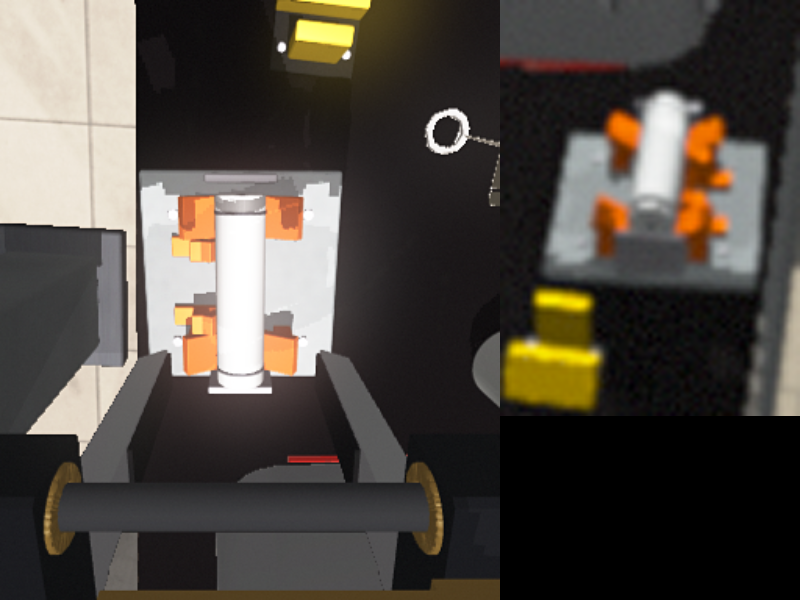

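Side and wrist views show the bar lying in both Vs between the end plates. Now I work out the chock's pose, the cabinet clearance and the bar's end gaps.

```bash
python3 - <<'E'
from h import *
i=bot.camera_info('wrist'); i['T']=np.load('w5T.npy')
g=lambda u,v,z:onz(i,100+u/1.5625,v/1.5625,z).round(4)
print('bar ends',g(240,196,.062),g(240,386,.062), 'sides',g(216,290,.044),g(265,290,.044))
print('plates',g(240,182,.046),g(240,388,.046))
im=cv2.imread('pics/w5.png')[:,:,::-1].copy()
h=dict(i); 
for l,s,c in blobs(masks(im)['yellow'],100):
    print(s,c); q=cv2.approxPolyDP(cv2.findContours(l.astype(np.uint8),0,1)[0][0],2,True)[:,0]
    for p in q: print(p,onz(i,*p,.054).round(4),onz(i,*p,.03).round(4))
j=bot.camera_info('wrist'); j['T']=np.load('w1T.npy')
for u,v in [(605,235),(640,20),(655,120),(670,225)]:
    print('cab',[onz(j,u*.64,v*.64,z).round(3).tolist() for z in (0,.1,.2,.3)])
t=bot.camera_info('top')
print('top',[onz(t,u*.64,v*.64,z).round(3).tolist() for (u,v) in [(328,232),(160,155),(290,40)] for z in (0,.4)])
E
```

```text
bar ends [0.4526 0.3212 0.062 ] [0.4605 0.1853 0.062 ] sides [0.439  0.2523 0.044 ] [0.4748 0.2544 0.044 ]
plates [0.4521 0.3297 0.046 ] [0.461  0.1757 0.046 ]
[276   0  61  13 450] [305.94666667   5.43777778]
[276   4] [0.4673 0.4335 0.054 ] [0.4684 0.4409 0.03  ]
[327  12] [0.5162 0.4298 0.054 ] [0.5211 0.437  0.03  ]
[336   4] [0.5238 0.437  0.054 ] [0.5293 0.4447 0.03  ]
[277   0] [0.4679 0.4368 0.054 ] [0.4692 0.4445 0.03  ]
[284  17  41  24 454] [301.2907489   31.94493392]
[284  35] [0.4771 0.4077 0.054 ] [0.479  0.4132 0.03  ]
[314  40] [0.5066 0.4051 0.054 ] [0.5107 0.4104 0.03  ]
[324  29] [0.5151 0.4152 0.054 ] [0.5199 0.4213 0.03  ]
[291  27] [0.4832 0.415  0.054 ] [0.4856 0.4211 0.03  ]
[289  17] [0.4805 0.4234 0.054 ] [0.4827 0.4301 0.03  ]
cab [[0.651, 0.323, 0.0], [0.606, 0.336, 0.1], [0.561, 0.349, 0.2], [0.516, 0.363, 0.3]]
cab [[0.657, 0.507, -0.0], [0.611, 0.479, 0.1], [0.565, 0.451, 0.2], [0.518, 0.423, 0.3]]
cab [[0.683, 0.427, 0.0], [0.631, 0.417, 0.1], [0.579, 0.407, 0.2], [0.527, 0.397, 0.3]]
cab [[0.712, 0.333, 0.0], [0.654, 0.344, 0.1], [0.595, 0.355, 0.2], [0.536, 0.366, 0.3]]
top [[0.662, 0.328, 0.0], [0.509, 0.22, 0.4], [0.695, 0.864, 0.0], [0.535, 0.642, 0.4], [1.19, 0.694, 0.0], [0.925, 0.508, 0.4]]
```

```bash
python3 - <<'E'
from h import *
s=bot.camera_info('side')
def ony(u,v,y):
    o,d=ray(s,u*.64,v*.64); return (o+d*(y-o[1])/d[1]).round(3)
for u,v in [(232,588),(240,520),(215,470),(190,290),(150,145),(330,372),(325,290),(315,130),(305,75),(298,10)]:
    print(u,v,[ony(u,v,y).tolist() for y in (.33,.45,.6,.75,.86)])
for q in ([.48,.55,.6,.63,.66],): print([proj(s,(x,.42,.2)).round(0)/.64 for x in q])
E
python3 -c "
import cv2;a=cv2.imread('pics/side0.png')[0:390,60:230];cv2.imwrite('pics/cab.png',cv2.resize(a,None,fx=1.54,fy=1.54,interpolation=cv2.INTER_CUBIC))"
```

```text
232 588 [[1.01, 0.33, -0.832], [0.93, 0.45, -0.637], [0.831, 0.6, -0.393], [0.731, 0.75, -0.15], [0.658, 0.86, 0.029]]
240 520 [[0.936, 0.33, -0.514], [0.864, 0.45, -0.354], [0.775, 0.6, -0.155], [0.685, 0.75, 0.045], [0.62, 0.86, 0.191]]
215 470 [[0.974, 0.33, -0.33], [0.898, 0.45, -0.19], [0.804, 0.6, -0.016], [0.709, 0.75, 0.157], [0.639, 0.86, 0.285]]
190 290 [[0.933, 0.33, 0.212], [0.862, 0.45, 0.291], [0.773, 0.6, 0.39], [0.684, 0.75, 0.488], [0.619, 0.86, 0.561]]
150 145 [[0.949, 0.33, 0.524], [0.876, 0.45, 0.568], [0.785, 0.6, 0.624], [0.694, 0.75, 0.679], [0.627, 0.86, 0.72]]
330 372 [[0.645, 0.33, 0.028], [0.606, 0.45, 0.127], [0.556, 0.6, 0.251], [0.507, 0.75, 0.376], [0.471, 0.86, 0.467]]
325 290 [[0.639, 0.33, 0.237], [0.601, 0.45, 0.313], [0.552, 0.6, 0.409], [0.504, 0.75, 0.504], [0.469, 0.86, 0.574]]
315 130 [[0.631, 0.33, 0.563], [0.593, 0.45, 0.603], [0.546, 0.6, 0.653], [0.499, 0.75, 0.703], [0.464, 0.86, 0.74]]
305 75 [[0.64, 0.33, 0.656], [0.601, 0.45, 0.685], [0.553, 0.6, 0.723], [0.504, 0.75, 0.76], [0.469, 0.86, 0.787]]
298 10 [[0.641, 0.33, 0.755], [0.603, 0.45, 0.774], [0.554, 0.6, 0.797], [0.505, 0.75, 0.821], [0.47, 0.86, 0.838]]
[array([395.3125, 337.5   ]), array([359.375, 334.375]), array([334.375 , 332.8125]), array([318.75, 331.25]), array([303.125 , 329.6875])]
```

Request:
servo_tool([
  [0.03, 0.01, -0.03],
  [0.07, 0.02, -0.03],
  [0.12, 0.035, -0.03],
  [0.162, 0.05, -0.03],
  [0.162, 0.05, -0.03],
  [0.162, 0.05, -0.03],
  [0.162, 0.05, -0.03],
  [0.162, 0.05, -0.03],
  [0.162, 0.05, -0.03],
  [0.162, 0.05, -0.03],
  [0.162, 0.05, -0.03],
  [0.162, 0.05, -0.03],
], turn=[0.17, 0.35, 0.53, 0.71, 0.89, 1.07, 1.25, 1.43, 1.6, 1.698, 1.698, 1.698], hand=[-0.3, -0.3, -0.3, -0.3, -0.3, -0.3, -0.3, -0.3, -0.3, -0.3, -0.3, -0.3])

```text
time_s: 21.2
position: [0.4962, 0.4199, 0.2149]
eef_rot: [3.139, -0.102, -0.002]
wrist_force: [0.0, 0.7, 0.8]
opening: 0.651
grasp_force: 0.0
```

```bash
python3 - <<'E'
from h import *
s=bot.state(); a,i=snap('wrist','w6'); np.save('w6T.npy',i['T'])
cv2.imwrite('pics/w6b.png',cv2.resize(a[90:270,150:350,::-1],(600,540),interpolation=cv2.INTER_CUBIC))
print(s['position'],s['eef_rot'],s['wrist_force'],s['q'].round(2))
E
```

```text
[0.4961796  0.4198872  0.21492865] [ 3.13903299e+00 -1.01936160e-01 -1.82865850e-03] [0.01353787 0.70270084 0.77815377] [0.65 0.52 1.19 0.   1.43 2.28]
```

View pics/w6b.png

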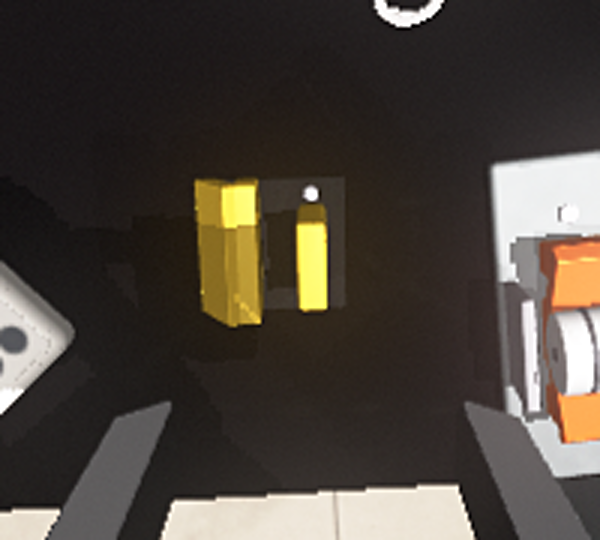

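The view (crop ×3) shows the fin top at columns 299–327, rows 222–311, parallel to the tool axes. The back edge of the nose block is at column 261.

```bash
python3 - <<'E'
from h import *
i=bot.camera_info('wrist'); i['T']=np.load('w6T.npy'); s=bot.state()
f=lambda u,v,z:onz(i,150+(u+.5)/3-.5,90+(v+.5)/3-.5,z)
R=cv2.Rodrigues(np.array(s['eef_rot']))[0]
t=lambda p:(R.T@(p-s['position']))[:2].round(4)
print('tool xy: fin corners',[t(f(u,v,.054)).tolist() for u,v in [(300,222),(327,222),(327,311),(299,311)]],'block back',t(f(261,270,.034)),t(f(260,190,.034)),t(f(261,320,.034)),'ridge',t(f(238,320,.034)),'foot',t(f(345,180,.008)),t(f(345,306,.008)))
im=cv2.imread('pics/w6.png')[:,:,::-1].copy()
for l,q,c in blobs(masks(im)['yellow'],100):
    print(q,c,cv2.minAreaRect(np.argwhere(l)[:,::-1].astype(np.float32)))
    print([(r,int(np.where(l[r])[0].min()),int(np.where(l[r])[0].max())) for r in range(q[1],q[1]+q[3],5)])
E
```

```text
tool xy: fin corners [[0.0205, -0.0066], [0.0205, 0.004], [-0.0158, 0.0041], [-0.0158, -0.0072]] block back [-0.0036 -0.0235] [ 0.0302 -0.0233] [-0.0256 -0.0239] ridge [-0.0256 -0.0338] foot [0.0308 0.0123] [-0.0266  0.0128]
[215 150  23  49 763] [225.39449541 176.35124509] ((226.03379821777344, 173.8110809326172), (48.49958419799805, 20.981794357299805), 87.61405944824219)
[(150, 215, 222), (155, 215, 222), (160, 215, 224), (165, 216, 236), (170, 216, 236), (175, 217, 236), (180, 217, 236), (185, 217, 237), (190, 217, 237), (195, 221, 236)]
```

Request:
servo_tool([
  [0.0023, -0.0017, 0.05],
  [0.0023, -0.0017, 0.1],
  [0.0023, -0.0017, 0.14],
  [0.0023, -0.0017, 0.165],
  [0.0023, -0.0017, 0.174],
  [0.0023, -0.0017, 0.174],
  [0.0023, -0.0017, 0.174],
  [0.0023, -0.0017, 0.174],
  [0.0023, -0.0017, 0.174],
  [0.0023, -0.0017, 0.174],
  [0.0023, -0.0017, 0.174],
  [0.0023, -0.0017, 0.174],
], turn=[0, 0, 0, 0, 0, 0, 0, 0, 0, 0, 0, 0], hand=[-0.3, -0.3, -0.3, -0.3, -0.3, 0, 0.3, 0.6, 0.75, 0.9, 0.9, 0.9], newtons=5)

```text
time_s: 22.75
position: [0.4988, 0.4216, 0.0421]
eef_rot: [-3.14, 0.106, -0.0]
wrist_force: [-0.2, 0.5, 1.3]
opening: 0.127
grasp_force: 5.0
```

Request:
servo_tool([
  [0, 0, 0],
  [0, 0, 0],
  [0, 0, 0.005],
  [0, 0, 0.01],
  [0, 0, 0.015],
  [0, 0, 0.018],
  [0, 0, 0.018],
  [0, 0, 0.018],
  [0, 0, 0.018],
  [0, 0, 0.018],
], turn=[0, 0, 0, 0, 0, 0, 0, 0, 0, 0], hand=[0.68, 0.68, 0.68, 0.68, 0.68, 0.68, 0.68, 0.9, 0.9, 0.9], newtons=25)

```text
time_s: 24.0
position: [0.4987, 0.4215, 0.024]
eef_rot: [3.14, -0.105, 0.0]
wrist_force: [0.0, -0.2, -0.7]
opening: 0.126
grasp_force: 25.0
```

Request:
servo_tool([
  [0, 0, -0.01],
  [0, 0, -0.04],
  [0, 0, -0.08],
  [0, 0.01, -0.116],
  [0, 0.025, -0.116],
  [0, 0.045, -0.116],
  [0.005, 0.065, -0.116],
  [0.01, 0.085, -0.116],
  [0.015, 0.105, -0.116],
  [0.022, 0.125, -0.116],
  [0.03, 0.14, -0.116],
  [0.038, 0.152, -0.116],
  [0.0456, 0.1611, -0.116],
  [0.0456, 0.1611, -0.116],
  [0.0456, 0.1611, -0.116],
], turn=[0, 0, 0, -0.08, -0.25, -0.42, -0.6, -0.78, -0.96, -1.14, -1.32, -1.5, -1.64, -1.699, -1.699], hand=[0.9, 0.9, 0.9, 0.9, 0.9, 0.9, 0.9, 0.9, 0.9, 0.9, 0.9, 0.9, 0.9, 0.9, 0.9])

```text
time_s: 25.88
position: [0.5336, 0.2577, 0.1406]
eef_rot: [2.153, 2.287, 0.001]
wrist_force: [-0.6, 0.3, -0.9]
opening: 0.126
grasp_force: 25.0
```

```bash
python3 - <<'E'
from h import *
s=bot.state(); a,i=snap('wrist','w7'); np.save('w7T.npy',i['T'])
print(s['position'],s['eef_rot'],s['wrist_force'],s['opening'])
R=cv2.Rodrigues(np.array(s['eef_rot']))[0]
for l,q,c in blobs(masks(a)['yellow'],60):
    r=cv2.minAreaRect(np.argwhere(l)[:,::-1].astype(np.float32)); print(q,c.round(1),r)
    P=[onz(i,*p,s['position'][2]-.024+.034) for p in cv2.boxPoints(r)]
    print(np.round([(R.T@(p-s['position']))[:2] for p in P],4).tolist())
for l,q,c in blobs(masks(a)['orange'],60): print('or',q,c.round(1))
print('bar',[proj(i,p).round(1) for p in [(.4566+.0037,.186,.062),(.4566-.0043,.323,.062),(.4566,.253,.062)]])
g=cv2.cvtColor(a,cv2.COLOR_RGB2GRAY); print(g.shape)
E
```

```text
[0.53356101 0.25768638 0.14059164] [2.15322083e+00 2.28722239e+00 9.61131399e-04] [-0.55836471  0.33865776 -0.8517066 ] 0.1262910480043176
[247 212  18  13  70] [255.7 217.9] ((255.72642517089844, 217.79246520996094), (9.3405179977417, 19.093114852905273), 74.05460357666016)
[[0.0177, -0.0057], [0.0212, 0.0056], [0.0153, 0.0072], [0.0118, -0.0042]]
[245 226  22  60 553] [255.9 248.6] ((255.87942504882812, 255.69595336914062), (58.9620475769043, 20.99458122253418), 88.69805145263672)
[[0.0108, -0.0061], [0.0111, 0.0069], [-0.0309, 0.0082], [-0.0312, -0.0057]]
[187 251  22  27 200] [195.  266.1] ((195.51724243164062, 264.7931213378906), (31.939603805541992, 14.112847328186035), 68.19859313964844)
[[-0.0072, -0.0458], [-0.0035, -0.0372], [-0.0249, -0.0306], [-0.0288, -0.0395]]
or [126 125  27  33 654] [139.1 138.7]
or [191 125  30  32 684] [205.7 136.8]
or [138 156  16  17 106] [147.9 163.8]
or [138 229  19  28 118] [143.7 247. ]
bar [array([176.4, 265.6]), array([164.7, 122.6]), array([171.3, 200.7])]
(384, 512)
```

Request:
servo_tool([
  [0, 0, 0.03],
  [0, 0, 0.06],
  [0, 0, 0.085],
  [0, 0, 0.096],
  [0, 0, 0.1],
  [0, 0, 0.102],
  [0, 0, 0.104],
  [0, 0, 0.105],
  [0, 0, 0.105],
], turn=[0, 0, 0, 0, 0, 0, 0, 0, 0], hand=[0.9, 0.9, 0.9, 0.9, 0.9, 0.9, 0.9, 0.9, 0.9])

```text
time_s: 27.05
position: [0.5335, 0.2577, 0.0351]
eef_rot: [2.153, 2.288, 0.0]
wrist_force: [1.0, 0.2, -0.3]
opening: 0.127
grasp_force: 25.0
```

Request:
servo_tool([
  [0, 0, 0.0005],
  [0, 0, 0.001],
  [0, 0, 0.001],
], turn=[0, 0, 0], hand=[0.9, 0.9, 0.9])

```text
time_s: 27.42
position: [0.5335, 0.2577, 0.034]
eef_rot: [2.153, 2.288, 0.0]
wrist_force: [0.9, -0.2, -1.5]
opening: 0.127
grasp_force: 25.0
```

Request:
servo_tool([
  [0, 0, 0.0005],
  [0, -0.004, 0.0007],
  [0, -0.009, 0.0007],
  [0, -0.013, 0.0007],
  [0, -0.016, 0.0007],
  [0, -0.018, 0.0007],
  [0, -0.018, 0.0007],
], turn=[0, 0, 0, 0, 0, 0, 0], hand=[0.9, 0.9, 0.9, 0.9, 0.9, 0.9, 0.9])

```text
time_s: 28.3
position: [0.5158, 0.2569, 0.0339]
eef_rot: [2.152, 2.288, 0.003]
wrist_force: [2.6, 0.3, 5.9]
opening: 0.123
grasp_force: 25.0
```

Request:
servo_tool([
  [0, -0.0005, 0],
  [0, -0.001, 0],
  [0, -0.001, 0],
], turn=[0, 0, 0], hand=[0.9, 0.9, 0.9])

```text
time_s: 28.68
position: [0.515, 0.2568, 0.034]
eef_rot: [2.152, 2.287, 0.003]
wrist_force: [3.6, 0.4, 5.5]
opening: 0.124
grasp_force: 25.0
```

Request:
servo_tool([
  [0, -0.0005, -0.0002],
  [0, -0.001, -0.0002],
  [0, -0.001, -0.0002],
], turn=[0, 0, 0], hand=[0.9, 0.9, 0.9])

```text
time_s: 29.05
position: [0.5138, 0.2567, 0.0339]
eef_rot: [2.152, 2.288, 0.002]
wrist_force: [4.1, 0.5, 6.0]
opening: 0.126
grasp_force: 25.0
```

Request:
servo_tool([
  [0, -0.0005, 0],
  [0, -0.0005, 0],
], turn=[0, 0], hand=[0.9, 0.9])

```text
time_s: 29.3
position: [0.5134, 0.2566, 0.0339]
eef_rot: [2.152, 2.288, 0.002]
wrist_force: [4.4, 1.6, 5.3]
opening: 0.127
grasp_force: 25.0
```

Request:
servo_tool([
  [0, -0.0005, 0],
  [0, -0.0005, 0],
], turn=[0, 0], hand=[0.9, 0.9])

```text
time_s: 29.55
position: [0.5129, 0.2566, 0.034]
eef_rot: [2.152, 2.288, 0.002]
wrist_force: [4.5, 0.6, 5.6]
opening: 0.123
grasp_force: 25.0
```

Request:
servo_tool([
  [0, -0.0005, -0.0003],
  [0, -0.0005, -0.0003],
], turn=[0, 0], hand=[0.9, 0.9])

```text
time_s: 29.8
position: [0.5124, 0.2565, 0.034]
eef_rot: [2.152, 2.288, 0.002]
wrist_force: [6.3, 0.9, 1.7]
opening: 0.13
grasp_force: 25.0
```

Request:
servo_tool([
  [0, -0.0005, 0],
  [0, -0.0005, 0],
], turn=[0, 0], hand=[0.9, 0.9])

```text
time_s: 30.05
position: [0.5122, 0.2565, 0.0341]
eef_rot: [2.152, 2.287, 0.003]
wrist_force: [7.5, 1.2, 1.9]
opening: 0.123
grasp_force: 25.0
```

Request:
servo_tool([
  [0, -0.0004, 0],
  [0, -0.0004, 0],
], turn=[0, 0], hand=[0.9, 0.9])

```text
time_s: 30.3
position: [0.5118, 0.2565, 0.0341]
eef_rot: [2.152, 2.287, 0.003]
wrist_force: [8.8, 0.9, 2.3]
opening: 0.124
grasp_force: 25.0
```

Force is rising softly past the expected contact point, so the bar may be getting nudged. I'll ease back until the touch is light.

Request:
servo_tool([
  [0, 0.0004, 0],
  [0, 0.0004, 0],
], turn=[0, 0], hand=[0.9, 0.9])

```text
time_s: 30.55
position: [0.5119, 0.2565, 0.034]
eef_rot: [2.152, 2.288, 0.002]
wrist_force: [6.4, 1.0, 3.2]
opening: 0.124
grasp_force: 25.0
```

Request:
servo_tool([
  [0, 0.0004, 0],
  [0, 0.0004, 0],
], turn=[0, 0], hand=[0.9, 0.9])

```text
time_s: 30.8
position: [0.5119, 0.2565, 0.0339]
eef_rot: [2.153, 2.288, 0.001]
wrist_force: [3.2, -0.0, 4.5]
opening: 0.13
grasp_force: 25.0
```

Request:
servo_tool([
  [0, 0.0004, 0],
  [0, 0.0004, 0],
], turn=[0, 0], hand=[0.9, 0.9])

```text
time_s: 31.05
position: [0.5119, 0.2565, 0.0339]
eef_rot: [-2.152, -2.288, 0.001]
wrist_force: [0.1, -0.3, 8.0]
opening: 0.123
grasp_force: 25.0
```

```bash
cat > barx.py <<'E'
from h import *
def barx(im,i):
    m=masks(im)['orange']; d=np.array([-.061,.998]); out=[]
    for r in range(60,300):
        x=np.where(m[r])[0]
        if len(x)<12: continue
        g=np.diff(x); k=g.argmax()
        if g[k]<20: continue
        a=onz(i,x[k]+.5,r,.044);b=onz(i,x[k+1]-.5,r,.044); w=np.linalg.norm(a-b)
        if .033<w<.039:
            c=(a+b)/2; out.append((r,w, (c[0]-.4566)*.998+(c[1]-.253)*.061, c[1]))
    return np.array(out)
E
python3 - <<'E'
from barx import *
i=bot.camera_info('wrist')
for n in ('w5','w7'):
    i['T']=np.load(n+'T.npy'); o=barx(cv2.imread(f'pics/{n}.png')[:,:,::-1].copy(),i); print(n,len(o))
    if len(o): print(o[::3].round(4).tolist())
a,i=snap('wrist','w8'); np.save('w8T.npy',i['T']); o=barx(a,i); print('now',o[::2].round(4).tolist())
E
```

```text
w5 0
w7 29
[[125.0, 0.0377, -0.0008, 0.3201], [128.0, 0.0378, -0.0001, 0.3175], [131.0, 0.0379, -0.0003, 0.3148], [134.0, 0.038, -0.0005, 0.312], [137.0, 0.0381, -0.0007, 0.3093], [140.0, 0.0373, -0.0005, 0.3065], [143.0, 0.0383, -0.0002, 0.3038], [147.0, 0.0385, -0.0005, 0.3001], [150.0, 0.0376, -0.0003, 0.2973], [153.0, 0.0377, -0.0005, 0.2945]]
now [[133.0, 0.0381, -0.0017, 0.3208], [135.0, 0.0388, -0.0015, 0.3197], [137.0, 0.0388, -0.0016, 0.3186], [139.0, 0.0389, -0.0017, 0.3175], [141.0, 0.039, -0.0019, 0.3163], [144.0, 0.0385, -0.0017, 0.3146], [151.0, 0.0388, -0.0015, 0.3106], [153.0, 0.0389, -0.0016, 0.3095], [155.0, 0.0389, -0.0018, 0.3083], [158.0, 0.0385, -0.0016, 0.3066], [160.0, 0.0385, -0.0017, 0.3054], [167.0, 0.0388, -0.0015, 0.3013], [169.0, 0.0389, -0.0017, 0.3001], [171.0, 0.0389, -0.0018, 0.2989], [175.0, 0.0385, -0.0017, 0.2965], [177.0, 0.0386, -0.0018, 0.2953]]
```

The bar has been pushed about 1.2 mm towards the stops, so I'm backing the chock off so it drops back into the Vs.

Request:
servo_tool([
  [0, 0.0005, -0.0004],
  [0, 0.001, -0.0004],
  [0, 0.0015, -0.0004],
  [0, 0.0015, -0.0004],
], turn=[0, 0, 0, 0], hand=[0.9, 0.9, 0.9, 0.9])

```text
time_s: 31.6
position: [0.5124, 0.2565, 0.034]
eef_rot: [-2.151, -2.287, 0.004]
wrist_force: [-7.2, -0.6, 10.2]
opening: 0.125
grasp_force: 25.0
```

```bash
python3 - <<'E'
from barx import *
a,i=snap('wrist','w9'); o=barx(a,i); print(np.median(o,0),len(o)); print(bot.state()['position'],bot.state()['wrist_force'])
E
```

```text
[ 1.55000000e+02  3.87180208e-02 -1.40312092e-03  3.08290001e-01] 29
[0.51235607 0.25650205 0.0339483 ] [-8.57092233 -0.7590461   9.08620554]
```

Request:
servo_tool([
  [0, 0.0003, -0.0006],
  [0, 0.0006, -0.001],
  [0, 0.001, -0.001],
  [0, 0.0012, -0.001],
  [0, 0.0012, -0.001],
], turn=[0, 0, 0, 0, 0], hand=[0.9, 0.9, 0.9, 0.9, 0.9])

```text
time_s: 32.28
position: [0.515, 0.2566, 0.0351]
eef_rot: [-2.153, -2.288, 0.0]
wrist_force: [0.8, 0.5, -1.3]
opening: 0.122
grasp_force: 25.0
```

```bash
python3 - <<'E'
from barx import *
a,i=snap('wrist','w10'); o=barx(a,i); print(np.median(o,0),len(o)); print(bot.state()['position'],bot.state()['wrist_force'])
E
```

```text
[ 1.59500000e+02  3.87725002e-02 -8.42739517e-04  3.05462825e-01] 28
[0.51494502 0.25661116 0.03509004] [-0.46245934 -0.52911438 -1.97691536]
```

Request:
servo_tool([
  [0, 0.001, 0],
  [0, 0.002, 0],
  [0, 0.003, 0],
  [0, 0.003, 0.0005],
], turn=[0, 0, 0, 0], hand=[0.9, 0.9, 0.9, 0.9])

```text
time_s: 32.83
position: [0.518, 0.2568, 0.0346]
eef_rot: [2.153, 2.288, 0.0]
wrist_force: [-0.0, 0.9, -1.1]
opening: 0.125
grasp_force: 25.0
```

```bash
python3 - <<'E'
from barx import *
a,i=snap('wrist','w11'); o=barx(a,i); print(np.median(o,0),np.mean(o,0),len(o)); print(bot.state()['position'],bot.state()['wrist_force'])
E
```

```text
[ 1.50000000e+02  3.89171312e-02 -8.82342989e-04  3.11106545e-01] [ 1.48800000e+02  3.88821503e-02 -8.61030869e-04  3.11710350e-01] 15
[0.51794185 0.25679554 0.03454203] [ 0.04720593  0.05126983 -2.08802616]
```

Request:
servo_tool([
  [0, -0.001, 0.0004],
  [0, -0.002, 0.0004],
  [0, -0.003, 0.0004],
  [0, -0.004, 0.0004],
  [0, -0.004, 0.0004],
], turn=[0, 0, 0, 0, 0], hand=[0.9, 0.9, 0.9, 0.9, 0.9])

```text
time_s: 33.5
position: [0.5139, 0.2566, 0.0343]
eef_rot: [2.153, 2.288, -0.0]
wrist_force: [0.3, -0.0, -1.7]
opening: 0.129
grasp_force: 25.0
```

Request:
servo_tool([
  [0, -0.0003, 0],
  [0, -0.0003, 0],
], turn=[0, 0], hand=[0.9, 0.9])

```text
time_s: 33.75
position: [0.5137, 0.2565, 0.0343]
eef_rot: [2.153, 2.288, 0.0]
wrist_force: [0.6, -0.2, -1.4]
opening: 0.125
grasp_force: 25.0
```

Request:
servo_tool([
  [0, -0.0003, 0],
  [0, -0.0003, 0],
], turn=[0, 0], hand=[0.9, 0.9])

```text
time_s: 34.0
position: [0.5133, 0.2565, 0.0342]
eef_rot: [-2.153, -2.288, 0.0]
wrist_force: [0.8, -0.0, -1.0]
opening: 0.125
grasp_force: 25.0
```

Request:
servo_tool([
  [0, -0.0003, 0],
  [0, -0.0003, 0],
], turn=[0, 0], hand=[0.9, 0.9])

```text
time_s: 34.25
position: [0.513, 0.2565, 0.0343]
eef_rot: [2.153, 2.288, -0.0]
wrist_force: [-1.1, -0.1, -2.2]
opening: 0.127
grasp_force: 25.0
```

Request:
servo_tool([
  [0, -0.0003, 0],
  [0, -0.0003, 0],
], turn=[0, 0], hand=[0.9, 0.9])

```text
time_s: 34.5
position: [0.5129, 0.2565, 0.0343]
eef_rot: [2.153, 2.288, 0.0]
wrist_force: [0.7, -0.4, -1.8]
opening: 0.127
grasp_force: 25.0
```

Request:
servo_tool([
  [0, -0.0003, 0],
  [0, -0.0003, 0],
  [0, -0.0003, 0],
], turn=[0, 0, 0], hand=[0.9, 0.9, 0.9])

```text
time_s: 34.88
position: [0.5128, 0.2565, 0.0344]
eef_rot: [2.152, 2.288, 0.001]
wrist_force: [4.0, 0.3, -0.7]
opening: 0.123
grasp_force: 25.0
```

Request:
servo_tool([
  [0, -0.0003, 0],
  [0, -0.0003, 0],
  [0, -0.0003, 0],
], turn=[0, 0, 0], hand=[0.9, 0.9, 0.9])

```text
time_s: 35.25
position: [0.5127, 0.2565, 0.0346]
eef_rot: [2.152, 2.288, 0.002]
wrist_force: [4.6, -0.6, -1.4]
opening: 0.126
grasp_force: 25.0
```

Request:
servo_tool([
  [0, 0.0002, 0.0004],
  [0, 0.0002, 0.0004],
  [0, 0.0002, 0.0004],
], turn=[0, 0, 0], hand=[0.9, 0.9, 0.9])

```text
time_s: 35.62
position: [0.5126, 0.2565, 0.034]
eef_rot: [2.152, 2.288, 0.001]
wrist_force: [5.7, 0.6, -0.6]
opening: 0.124
grasp_force: 25.0
```

```bash
python3 - <<'E'
from barx import *
a,i=snap('wrist','w12'); o=barx(a,i); print(np.median(o,0),np.mean(o,0),len(o)); print(bot.state()['position'],bot.state()['wrist_force'])
E
```

```text
[ 1.56000000e+02  3.87279628e-02 -1.03604933e-03  3.07736799e-01] [ 1.55953488e+02  3.86895768e-02 -1.03533206e-03  3.07662444e-01] 43
[0.51259054 0.25647993 0.03397123] [ 5.8355698   0.27746173 -0.42945837]
```

Request:
servo_tool([
  [0, 0.0003, 0.0002],
  [0, 0.0006, 0.0002],
  [0, 0.0006, 0.0002],
], turn=[0, 0, 0], hand=[0.9, 0.9, 0.9])

```text
time_s: 36.05
position: [0.5126, 0.2565, 0.0339]
eef_rot: [-2.152, -2.288, 0.001]
wrist_force: [0.3, -0.9, 5.6]
opening: 0.124
grasp_force: 25.0
```

Request:
servo_tool([
  [0, 0, -0.0003],
  [0, 0, -0.0003],
  [0, 0, -0.0003],
  [0, 0, -0.0003],
  [0, 0, -0.006],
  [0, 0, -0.014],
  [0, 0, -0.024],
  [0, 0, -0.05],
  [0, 0, -0.09],
  [0, 0, -0.13],
  [-0.01, -0.02, -0.15],
  [-0.01, -0.02, -0.15],
], turn=[0, 0, 0, 0, 0, 0, 0, 0, 0, 0, 0, 0], hand=[0.85, 0.68, 0.68, 0.68, 0.68, 0.68, 0.68, 0.5, 0, -0.3, -0.3, -0.3])

```text
time_s: 37.55
position: [0.4937, 0.2453, 0.1859]
eef_rot: [2.152, 2.287, 0.005]
wrist_force: [-0.4, 0.3, -0.8]
opening: 0.629
grasp_force: 0.0
```

```bash
python3 - <<'E'
from barx import *
a,i=snap('wrist','w13'); np.save('w13T.npy',i['T']); o=barx(a,i); print(len(o), np.median(o,0) if len(o) else ''); print(bot.state()['position'],bot.state()['wrist_force'])
d=np.array([-.061,.998]);e=np.array([.998,.061]);c0=np.array([.4566,.253])
for l,q,c in blobs(masks(a)['yellow'],60):
    r=cv2.minAreaRect(np.argwhere(l)[:,::-1].astype(np.float32)); print(q,c.round(1),r)
    for z in (.064,.044): print(z,np.round([((onz(i,*p,z)[:2]-c0)@d,(onz(i,*p,z)[:2]-c0)@e) for p in cv2.boxPoints(r)],4).tolist())
m=masks(a)['orange']
for l,q,c in blobs(m,60): print('or',q)
E
```

```text
14 [ 1.20500000e+02  3.72741650e-02 -3.51372574e-04  3.12759121e-01]
[0.49376333 0.24531613 0.1844756 ] [-0.02219268 -0.05519414 -0.83916174]
or [180 114  24  28 386]
or [237 114  25  27 263]
```

```bash
python3 - <<'E'
from h import *
a=cv2.imread('pics/w13.png')[:,:,::-1].copy(); i=bot.camera_info('wrist'); i['T']=np.load('w13T.npy')
h=cv2.cvtColor(a,cv2.COLOR_RGB2HSV); m=cv2.inRange(h,(17,100,50),(36,255,255))
d=np.array([-.061,.998]);e=np.array([.998,.061]);c0=np.array([.4566,.253])
for l,q,c in blobs(m,25):
    r=cv2.minAreaRect(np.argwhere(l)[:,::-1].astype(np.float32)); print(q,c.round(1),r)
    for z in (.064,.044): print(z,np.round([((onz(i,*p,z)[:2]-c0)@d,(onz(i,*p,z)[:2]-c0)@e) for p in cv2.boxPoints(r)],4).tolist())
print('expected fin',proj(i,[*(c0+.057*e),.064]),'block',proj(i,[*(c0+.03*e),.044]))
u,v=proj(i,[*(c0+.057*e),.064]).astype(int); print(a[v,u-40:u+30:3].tolist())
E
```

```text
[179 128  23  28 237] [188.2 146.1] ((189.81129455566406, 141.98056030273438), (26.760286331176758, 22.081912994384766), 86.42366790771484)
0.064 [[0.0519, -0.0405], [0.0533, -0.0182], [0.0264, -0.0179], [0.025, -0.0407]]
0.044 [[0.0507, -0.0456], [0.0521, -0.0218], [0.0235, -0.0215], [0.022, -0.0458]]
[238 147  15  55 458] [242.7 172.7] ((245.0, 174.0), (54.0, 14.0), 90.0)
0.064 [[0.0342, 0.0197], [0.0342, 0.034], [-0.0237, 0.0338], [-0.0237, 0.0187]]
0.044 [[0.0318, 0.0185], [0.0318, 0.0338], [-0.03, 0.0336], [-0.03, 0.0175]]
[266 156  14  41 445] [272.8 174.9] ((272.5, 176.0), (40.0, 13.0), 90.0)
0.064 [[0.0249, 0.0484], [0.0249, 0.0619], [-0.0182, 0.0628], [-0.0182, 0.0488]]
0.044 [[0.0219, 0.0492], [0.0219, 0.0635], [-0.024, 0.0645], [-0.024, 0.0496]]
[287 161   8  38  72] [288.6 179.3] ((290.6150207519531, 179.62460327148438), (6.714631080627441, 37.01040267944336), 2.2906100749969482)
0.064 [[-0.0204, 0.0709], [0.0197, 0.0713], [0.0194, 0.0783], [-0.0207, 0.0782]]
0.044 [[-0.0264, 0.0732], [0.0163, 0.0736], [0.016, 0.0811], [-0.0268, 0.0809]]
[182 188  12  11  90] [186.6 192.2
[... 1066 characters left out ...]

[ 157  371  318   13 2563] [342.4 378.8] ((315.5, 377.0), (317.0, 12.0), -0.0)
0.064 [[-0.2738, -0.0919], [-0.254, -0.0901], [-0.2557, 0.3215], [-0.2756, 0.3256]]
0.044 [[-0.2966, -0.1004], [-0.2755, -0.0985], [-0.2773, 0.3404], [-0.2985, 0.3447]]
expected fin [273.87587721 179.5014545 ] block [248.68458799 175.48204893]
[[242, 239, 237], [208, 200, 196], [228, 191, 94], [252, 239, 113], [255, 255, 169], [255, 254, 166], [255, 255, 173], [112, 98, 82], [113, 99, 80], [110, 96, 78], [108, 95, 77], [104, 89, 63], [255, 251, 111], [255, 254, 154], [255, 254, 153], [255, 254, 112], [87, 77, 61], [241, 242, 242], [79, 72, 58], [68, 58, 41], [63, 54, 38], [60, 51, 36], [55, 47, 34], [57, 50, 37]]
```

```bash
python3 -c "
from workcell import bot
print(bot.job_done())"
```

```text
the job is handed in; nothing more can be done
None
```

The job is handed in at about 38 s of the 64 s: the bar lies seated in both Vs between the end plates, with the chock set against it from the side without stops; its final touch after release was judged from forces and camera measurement, not tested again.

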